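# Fit a latched polariser cartridge into a rotation mount

## Task

Take the polariser cartridge with the blue tabs from the storage block and fit it in the collar of the rotation mount: keep its two tabs squeezed so that the latches are drawn in, and turn it under light pressure until the flats of its foot find the slot of the rotor deep in the bore and it drops in. Push it fully home, its flange flush on the collar, and let go so that both tabs spring out and the latches catch under the rim. Leave the yellow cartridge and the other loose things where they are.

Things in the scene. Friction and masses are not known exactly. Their poses are not given: they have to be found in the camera images.
- blue_cartridge: Upright round polariser cartridge with two blue release tabs, 88 mm tall, 0.22 to 0.35 kg. Origin: centre of its underside; z up its axis. From below: keyed foot (10 mm), round spigot 37.6 mm in diameter up to 34 mm, flange 56 mm in diameter from 34 to 40 mm, black barrel 43 mm in diameter up to 88 mm. Tabs on its +y and -y sides. Turned by half a turn about z it fits the same.
- blue_cartridge_foot (a point): Centre of the underside of the foot (the cartridge's origin). The foot is 10 mm high, a 37.6 mm circle with two flats, 26 mm across the flats; the flats face the cartridge's +x and -x. The round sides of its lowest 3 mm are bevelled, 2.3 mm in; the flats are not.
- blue_cartridge_grip (a point): Point on the cartridge's axis midway between the tabs, 63 mm above the underside. The tabs are 20 mm wide, reach from 46 to 80 mm above the underside and measure 58 mm over their outer faces, 48 mm squeezed in fully. About 5 N squeezes a tab; a grip of 40 N across both holds the cartridge rigidly with the latches drawn in. Keep fingertips above the flange (40 mm).
- blue_cartridge_flange (a point): Point on the cartridge's axis at the underside of its flange, 34 mm above the cartridge's origin.
- blue_tab_left (a joint): Inward travel of the blue tab on the cartridge's +y side, m: 0 free, 0.005 fully squeezed. It carries a square steel latch tooth, 20.5 to 28.5 mm above the underside, that stands out 4 mm from the spigot when free (it cannot enter the collar so) and lies inside the spigot when squeezed 4 mm or more. A spring pushes it out.
- blue_tab_right (a joint): The same for the blue tab on the cartridge's -y side.
- rotation_mount: Fixed rotation mount on four posts above a fold mirror, dark grey, 112 x 112 mm, 110 mm high; worm box and motor on its +x side, lower than the collar. Origin on the bore's axis at table height; z up. Round collar 64 mm in diameter, bore 40 mm in diameter, undercut from 4.5 to 14 mm below its top for the latches. The keyed rotor lies inside.
- rotor_face (a point): Centre of the rotor's upper face, in the bore 26 mm below the collar's top; axes as the mount's. The brass rotor's opening has two flats 28 mm apart. It stands turned by up to 0.7 rad either way from flats facing the mount's +x and -x (cartridge x along mount x); its angle is not reported. A self-locking worm holds it still.
- collar_top (a point): Centre of the collar's top face, 110 mm above the table, where the flange seats. Not in line with the rotor (over about 0.08 rad off), the cartridge rests on it with the flange about 8 mm above the collar, or 5 to 8 mm where the bevel just enters; in line it goes down until the flange meets the collar. Contacts give by about 1 mm.
- storage_block: Fixed wooden block 190 x 84 x 22 mm, origin under its centre; two wells 42 mm in diameter, 12 mm deep, 50 mm either way along its x axis. The two cartridges stand loose in them, in either order, undersides 10 mm above the table, y axes within 0.3 rad of the block's.
- yellow_cartridge: Cartridge of the same shape with yellow tabs, in the other well; to be left there.
- glass_cell: Small glass cell in a steel holder, 32 x 35 x 48 mm, loose bystander behind the work; origin under its centre.
- screw_jar: White screw-cap pot, 38 mm in diameter, 48 mm tall, loose bystander left of the storage block; origin under its centre.
- lens_ring: Lens ring with stub, 66 x 116 x 18 mm, lying loose to the right of the mount; origin under its centre.
- marker_pen: Red marker pen, 127 mm long, lying loose in front of the storage block; origin under its centre.

How it is judged:
By the outcome, as a careful person would: the job done as asked, in the order asked, and still so for the second after the job is handed in, with the robot touching nothing.
It also fails if it takes over 51 s, if anything falls off the work surface, if the arm or the gripper's body presses on something with over 40 N, if the wrist force passes 120 N, or if a joint passes its speed limit or range.

## Robot

A 6-joint arm with a two-finger parallel gripper is mounted at the origin on a cart in front of the work surface, level with it; the furniture and walls round the work are solid. World frame = base frame: x ahead of the robot, y to its left, z up, the work surface at z = 0. Lengths are in mm, angles in rad, forces in N, time in s.
With the tool pointing down it reaches from about 350 to 850 mm from the base axis. Payload 8.1 kg.
Tool frame: the origin (TCP) lies midway between the tips of the shut fingers; the grasp point (between the pads) lies 19 mm behind it (bot.hold_point_z is the distance from the TCP to the grasp point, in mm); z points along the fingers, y is the line along which they close (so a half turn about z gives the same grasp; the last joint's range is limited). The gripper opens to 85 mm and grips with 20 to 120 N. Pads are 22 mm wide; open, the fingers measure 114 mm over their backs; the gripper's body (76 mm by 85 mm) begins 54 mm behind the grasp point. The pads swing forward as they close: fully open they stand 13 mm farther back than shut.
Start: joints at [1.157, 0.13, 1.488, -0, 1.523, -0.085], TCP at [193.723, 567.87, 231.292] pointing down, gripper open.
Joint ranges: [-2.96, 2.96], [-0.89, 2.26], [0.02, 2.5], [-1.34, 4.48], [0, 2.73], [-2.66, 2.66]. Speed limits (rad/s): [2.39, 2.39, 2.79, 3.14, 3.14, 3.14].

## Interface

Orientations are given as a 3x3 rotation matrix whose columns are the frame's x, y, z axes.
In Python, from cell import bot gives the robot as it stands. The module is installed in compiled form; this text tells all that it offers.
- The arm moves only by the tool move_arm, never from a script. Its argument "moves" is a list that holds one entry, the list of rows, each a list of 7 numbers: the shift along the tool's x, y, z in units of 25 mm (1.0 is 25 mm), then the turn, a rotation vector about the tool's x, y, z in units of 6 degrees (1.0 is 6 degrees), then the opening, from 0 (shut) to 1 (fully open). A call has 1 to 10 rows; each row shifts and turns the commanded pose from where the row before left it, along the tool's axes as they then stand; what a row does not reach is not made up. A row lasts 1/12 s, in which the tool goes at most 41.7 mm and 7.16 degrees, less where a joint would pass 70% of its speed; a pose out of reach is approached as far as the arm can. A call is refused whole if a number of a shift passes 1 or a number of a turn 1, either way. A call with a gripper value outside its range is refused whole. The fingers move at their own pace and stop on an object; "grip_force" is the grip in N (left out, the last holds). Time passes only in rows, so rows that do not move let the fingers close. It gives the time, the measured TCP pose, the force, the opening and the grip force at its end, in the units of the state.
- bot.read_state(): the state, without advancing time (a new reading comes with each control period).
- bot.grab_frame(name): name is "scene" or "side" or "wrist"; returns (picture, depth): 480x640x3 uint8, red, green, blue; 480x640 float32, mm along the optical axis (not along the pixel's ray), 0 where there is no reading.
- bot.get_calibration(name): a dict with "vertical_fov" (degrees; the focal length in pixels is half the picture's height over the tangent of half this angle, whatever the lens; pixels are square), "cx", "cy" (the principal point, pixels), "extrinsics" (4x4, takes a point from camera to world coordinates); the wrist camera has in their place "hand_eye" (4x4, takes a point from camera to tool coordinates, whose origin is the TCP and whose axes are the flange's). Camera axes: x right, y up, looking along -z (the intrinsics and any distortion apply to the point x, -y, -z); pixel columns grow to the right and rows downward; lengths in mm; the calibration is good to about 2 mm. A picture is of the moment at which its call begins: read the wrist's pose just before it. get_calibration takes no time and is no camera call.
- bot.sign_off(): hands the job in; it is judged then, once.
Trained networks look in the newest picture that a camera, given by its name, has taken for a name from the list of things; names that differ only in an ending like _2 or _b are one class to them, and where a whole thing is asked for, a point or a joint stands for the part that bears it (a point fixed in the world has none). Each returns a list of dicts, best first, with "p" (0 to 1); they miss things now and then, are a little off and sometimes report something else, mostly with a low value. They report only what shows in the picture. A call takes as long as a camera call.
- bot.recognise(name, camera): "bbox" ([centre column, centre row, width, height] in pixels, round what is visible of it).
- bot.cut_out(name, camera): "mask" (480x640 bool, what is visible of it) and "bbox" ([centre column, centre row, width, height] in pixels, round what is visible of it).
The state is a dict: "time": time; "qpos": joint angles; "joint_vel": joint speeds; "tau": joint torques, N m; "position": TCP position; "eef_rot": TCP orientation; "contact_force": force on the tool from outside, world axes, zero at the start; "torque": the same for the moment, N m; "grip_width": opening from 0.0 (shut) to 1.0 (fully open); "finger_force": force on a finger pad.
Only numpy, scipy, OpenCV 4.12 (cv2) and the standard library are available. Lean on these libraries where they do the work, as an engineer would, in place of code of your own. Each camera call takes 0.05 s, during which the arm holds its last target. There are 200 camera calls.

## Working session

There is one attempt and no reset: what is moved stays moved. The work goes in short steps, Python scripts to look and compute and a tool call to move; the robot and the scene stay as the last step left them, time stands still between calls to the robot, and variables do not carry over. Pictures are saved under pics/ and viewed, at most 10 in all, crops included, and the job is handed in when it is done.

Besides the shell and the picture viewer there is one more tool, called after ">>>" by a JSON object that holds its "name" and its "arguments", one argument or row to a line. move_arm: Moves the arm, as the interface text tells. Its arguments: {"type":"object","properties":{"moves":{"type":"array","items":{"type":"array","items":{"type":"array","items":{"type":"number"}}}},"grip_force":{"type":"number"}},"required":["moves"]}

```bash
mkdir -p pics; cat > h.py <<'E'
import numpy as np, cv2
from cell import bot
def K(n):
    c=bot.get_calibration(n); f=240/np.tan(np.radians(c["vertical_fov"])/2); return f,c["cx"],c["cy"],c
def pose(s=None):
    s=s or bot.read_state(); T=np.eye(4); T[:3,:3]=np.array(s["eef_rot"]); T[:3,3]=s["position"]; return T
def ext(n,T=None):
    c=K(n)[3]
    return np.array(c["extrinsics"]) if n!="wrist" else (pose() if T is None else T)@np.array(c["hand_eye"])
def cloud(n,d,E):
    f,cx,cy,_=K(n); v,u=np.mgrid[:480,:640]
    P=np.stack([(u-cx)/f*d,-(v-cy)/f*d,-d],-1); return P@E[:3,:3].T+E[:3,3]
def save(p,name): cv2.imwrite("pics/"+name+".png",p[...,::-1])
E
python3 - <<'E'
from h import *
s=bot.read_state(); print(s)
for n in("scene","side","wrist"):
    E=ext(n); p,d=bot.grab_frame(n); save(p,n+"0"); C=cloud(n,d,E); np.savez(n+"0.npz",p=p,d=d,E=E)
    print(n,{k:v for k,v in bot.get_calibration(n).items() if k not in("extrinsics","hand_eye")},E.round(2).tolist())
    for o in("blue_cartridge","yellow_cartridge","rotation_mount","storage_block"):
        for r in bot.cut_out(o,n)[:1]:
            m=r["mask"]&(d>0); q=C[m]
            print(o,round(r["p"],2),np.round(r["bbox"]),np.percentile(q,[2,50,98],axis=0).round().tolist() if len(q) else 0)
E
```

```text
{'time': 0.0, 'qpos': array([ 1.15657090e+00,  1.31165801e-01,  1.48930852e+00,  2.70273663e-05,
        1.52303089e+00, -8.53667043e-02]), 'joint_vel': array([-0.00116663,  0.00013272, -0.00144292,  0.00147657,  0.00089034,
        0.00072926]), 'tau': array([ 1.81985306e-03, -5.69394600e+01, -5.00562465e+01,  1.23264849e-04,
        1.45119932e-02, -3.29285126e-05]), 'position': array([193.49689041, 567.3370747 , 230.22563152]), 'eef_rot': array([[-9.46411049e-01,  3.22963614e-01, -7.94483060e-04],
       [ 3.22964535e-01,  9.46409468e-01, -1.73994746e-03],
       [ 1.89966572e-04, -1.90329535e-03, -9.99998171e-01]]), 'contact_force': array([-0.04657452, -0.44446296,  0.14281601]), 'torque': array([-0.00344625,  0.00403451, -0.02997092]), 'finger_force': 0.0, 'grip_width': 0.9962522116351593}
scene {'vertical_fov': 57.573791998873666, 'cx': 325.0764646659058, 'cy': 242.99317140191118} [[0.71, 0.35, -0.61, -171.74], [-0.71, 0.32, -0.63, -711.87], [-0.03, 0.88, 0.48, 613.3], [0.0, 0.0, 0.0, 1.0]]
blue_cartridge 0.85 [294. 213.  18.  28.] [[583.0, 200.0, 26.0], [597.0, 216.0, 70.0], [
[... 598 characters left out ...]
.0, 202.0, -0.0], [603.0, 217.0, 72.0], [673.0, 338.0, 101.0]]
yellow_cartridge 0.66 [275. 202.  26.  35.] [[485.0, 185.0, 3.0], [505.0, 200.0, 72.0], [536.0, 326.0, 101.0]]
rotation_mount 0.89 [351. 288.  68.  80.] [[487.0, -198.0, 3.0], [548.0, -159.0, 85.0], [621.0, -81.0, 112.0]]
storage_block 0.95 [293. 215.  78.  39.] [[463.0, 168.0, 1.0], [552.0, 196.0, 21.0], [653.0, 260.0, 27.0]]
wrist {'vertical_fov': 69.09961765326193, 'cx': 322.89538291349925, 'cy': 235.00082748269628} [[0.32, -0.91, -0.27, 125.21], [0.95, 0.31, 0.09, 591.8], [0.0, -0.28, 0.96, 373.8], [0.0, 0.0, 0.0, 1.0]]
storage_block 0.62 [132. 473.  34.  11.] [[463.0, 173.0, -1.0], [467.0, 209.0, 10.0], [472.0, 233.0, 22.0]]
```

```bash
python3 - <<'E'
import numpy as np,cv2
a=np.load("side0.npz")["p"];b=np.load("scene0.npz")["p"]
A=cv2.resize(a[150:350,220:440],None,fx=1.8,fy=2.7*2/3*1.0); B=cv2.resize(b[170:370,220:440],None,fx=1.8,fy=1.8)
cv2.imwrite("pics/c1.png",np.hstack([A,B])[...,::-1])
E
```

```text
(no output)
```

View pics/c1.png

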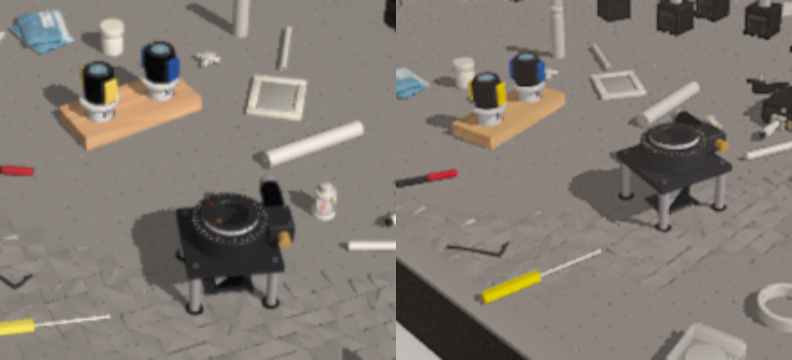

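```bash
python3 - <<'E'
from h import *
for n in("scene","side"):
    z=np.load(n+"0.npz"); C=cloud(n,z["d"],z["E"]).reshape(-1,3)
    for nm,lo,hi,zz in(("blue",(570,180),(660,270),(95,104)),("yel",(470,160),(550,250),(95,104)),("collar",(480,-210),(630,-70),(106,116)),("block",(440,120),(700,300),(19,25))):
        q=C[(C[:,0]>lo[0])&(C[:,0]<hi[0])&(C[:,1]>lo[1])&(C[:,1]<hi[1])&(C[:,2]>zz[0])&(C[:,2]<zz[1])]
        if len(q)<5: print(n,nm,len(q));continue
        (c,r)=cv2.minEnclosingCircle(q[:,:2].astype(np.float32)); print(n,nm,len(q),q.mean(0).round(1),np.round(c,1),round(r,1),q.min(0).round(),q.max(0).round(),cv2.minAreaRect(q[:,:2].astype(np.float32)))
E
```

```text
scene blue 76 [607.  226.6  98.5] [605.7 230.3] 24.9 [588. 207.  95.] [627. 250. 102.] ((608.3260498046875, 227.75799560546875), (39.210975646972656, 41.24245834350586), 6.709545612335205)
scene yel 89 [507.1 209.9  98.6] [506.5 211.7] 22.1 [489. 190.  95.] [527. 234. 102.] ((507.87249755859375, 211.55255126953125), (42.88492202758789, 37.31768035888672), 82.81133270263672)
scene collar 237 [ 546.1 -140.3  110.5] [ 549.4 -141.3] 36.6 [ 516. -178.  106.] [ 581. -105.  114.] ((548.707275390625, -139.39596557617188), (65.60489654541016, 66.60057830810547), 37.76646423339844)
scene block 498 [543.2 205.8  23. ] [558.  220.8] 102.8 [459. 165.  19.] [658. 269.  25.] ((558.2803344726562, 221.38284301757812), (193.30601501464844, 89.90766906738281), 9.712056159973145)
side blue 122 [607.6 228.5  98.3] [611.2 224.8] 29.2 [587. 196.  95.] [629. 254. 104.] ((608.9027709960938, 227.25399780273438), (43.43097686767578, 45.697513580322266), 44.0392951965332)
side yel 129 [508.9 213.6  98.1] [508.7 214.5] 21.6 [488. 194.  95.] [530. 235. 103.] ((508.7206726074219, 213.48374938964844), (40.71627426147461, 40.08765411376953), 71.31742858886719)
side collar 385 [ 547.7 -138.   110.2] [ 547.4 -139.9] 44.3 [ 505. -176.  106.] [592. -97. 116.] ((549.99609375, -135.21363830566406), (77.1850814819336, 78.54671478271484), 67.83206939697266)
side block 842 [551.5 210.4  22.4] [558.1 217.7] 102.5 [458. 165.  19.] [658. 270.  25.] ((558.6181640625, 221.6605987548828), (193.02894592285156, 91.2778549194336), 8.131159782409668)
```

```bash
cat >> h.py <<'E'
def go(target,yaw=None):
    """print shift (units, total) to target TCP after turning tool z so y axis is at yaw deg (mod 180)"""
    T=pose(); R=T[:3,:3]; y=np.degrees(np.arctan2(R[1,1],R[0,1])); t=0
    if yaw is not None:
        t=(yaw-y+90)%180-90; a=np.radians(t); R=np.array([[np.cos(a),-np.sin(a),0],[np.sin(a),np.cos(a),0],[0,0,1]])@R
    print("yaw now",round(y,2),"turn units z",round(-t/6,2),"then shift units",(R.T@(np.array(target)-T[:3,3])/25).round(2),"tilt",(T[:3,2]).round(4))
E
python3 - <<'E'
from h import *
go((598,228,230),99); print(K("wrist")[3]["hand_eye"])
E
```

```text
yaw now 71.16 turn units z -4.64 then shift units [-13.85 -15.96   0.05] tilt [ 0.e+00  1.e-04 -1.e+00]
[[ 2.08202867e-03  9.58733313e-01  2.84299313e-01  7.25598287e+01]
 [ 9.99996847e-01 -1.59700670e-03 -1.93781188e-03  5.31034963e-01]
 [-1.40381690e-03  2.84302452e-01 -9.58733615e-01 -1.42529344e+02]
 [ 0.00000000e+00  0.00000000e+00  0.00000000e+00  1.00000000e+00]]
```

>>> {"name": "move_arm", "arguments": {
  "moves": [
    [[0,0,0,0,0,-0.93,1],[0,0,0,0,0,-0.93,1],[0,0,0,0,0,-0.93,1],[0,0,0,0,0,-0.93,1],[0,0,0,0,0,-0.92,1],[-0.86,-1,0,0,0,0,1],[-0.86,-1,0,0,0,0,1],[-0.86,-1,0,0,0,0,1],[-0.86,-1,0,0,0,0,1],[-0.86,-1,0,0,0,0,1]]
  ]
}}

```text
time: 1.58
position: [320.3, 460.2, 231.4]
eef_rot: [[-0.988, -0.157, 0.0], [-0.157, 0.988, 0.0], [-0.0, 0.0, -1.0]]
contact_force: [1.3, 0.4, -0.4]
grip_width: 1.004
finger_force: 0.0
```

>>> {"name": "move_arm", "arguments": {
  "moves": [
    [[-0.87,-1,0,0,0,0,1],[-0.87,-1,0,0,0,0,1],[-0.87,-1,0,0,0,0,1],[-0.87,-1,0,0,0,0,1],[-0.87,-1,0,0,0,0,1],[-0.87,-1,0,0,0,0,1],[-0.87,-1,0,0,0,0,1],[-0.87,-1,0,0,0,0,1],[-0.87,-1,0,0,0,0,1],[-0.87,-1,0,0,0,0,1]]
  ]
}}

```text
time: 2.42
position: [574.5, 247.1, 231.4]
eef_rot: [[-0.988, -0.156, 0.0], [-0.156, 0.988, 0.0], [-0.0, 0.0, -1.0]]
contact_force: [0.4, 0.7, -0.3]
grip_width: 0.999
finger_force: 0.0
```

>>> {"name": "move_arm", "arguments": {
  "moves": [
    [[-0.8,-0.96,0,0,0,0,1],[0,0,0,0,0,0,1],[0,0,0,0,0,0,1],[0,0,0,0,0,0,1]]
  ]
}}

```text
time: 2.75
position: [596.7, 227.8, 231.1]
eef_rot: [[-0.988, -0.156, -0.001], [-0.156, 0.988, 0.0], [0.001, 0.0, -1.0]]
contact_force: [0.3, 0.1, 0.1]
grip_width: 1.0
finger_force: 0.0
```

```bash
python3 - <<'E'
from h import *
s=bot.read_state(); print(s["time"],s["position"],s["joint_vel"].round(3),s["qpos"].round(3)); E=ext("wrist")
p,d=bot.grab_frame("wrist"); save(p,"w1"); np.savez("w1.npz",p=p,d=d,E=E)
C=cloud("wrist",d,E)
q=C[(d>0)&(C[...,2]>92)&(C[...,2]<106)&(np.hypot(C[...,0]-608,C[...,1]-228)<45)]
c,r=cv2.minEnclosingCircle(q[:,:2].astype(np.float32)); print(len(q),q.mean(0),c,r)
hsv=cv2.cvtColor(p,cv2.COLOR_RGB2HSV)
b=(abs(hsv[...,0].astype(int)-112)<12)&(hsv[...,1]>130)&(hsv[...,2]>40)&(np.hypot(C[...,0]-608,C[...,1]-228)<45)&(d>0)&(C[...,2]>86)
n,l,st,ce=cv2.connectedComponentsWithStats(b.astype(np.uint8))
for i in range(1,n):
    if st[i,4]>30: Q=C[l==i]; print(st[i],Q.mean(0).round(1),np.percentile(Q,[2,98],axis=0).round(1).tolist(),cv2.minAreaRect(Q[:,:2].astype(np.float32)))
E
```

```text
2.75 [596.69890135 227.8438779  231.06198372] [ 0.024 -0.014  0.011 -0.001 -0.001 -0.001] [ 0.284  0.235  1.371  0.     1.536 -1.443]
1952 [607.68767573 230.20294154  97.04394902] (608.057861328125, 230.1046600341797) 22.343854904174805
[349 216   8  21  91] [596.4 254.3  89.8] [[589.0, 250.2, 86.9], [604.6, 258.5, 91.4]] ((597.0711059570312, 254.60089111328125), (17.742380142211914, 3.635745048522949), 23.27272605895996)
[290 231  10  21  97] [617.6 207.1  89.7] [[610.0, 203.1, 86.4], [625.7, 211.1, 94.7]] ((617.3941650390625, 208.04873657226562), (17.767200469970703, 6.2226386070251465), 24.549055099487305)
```

View pics/w1.png

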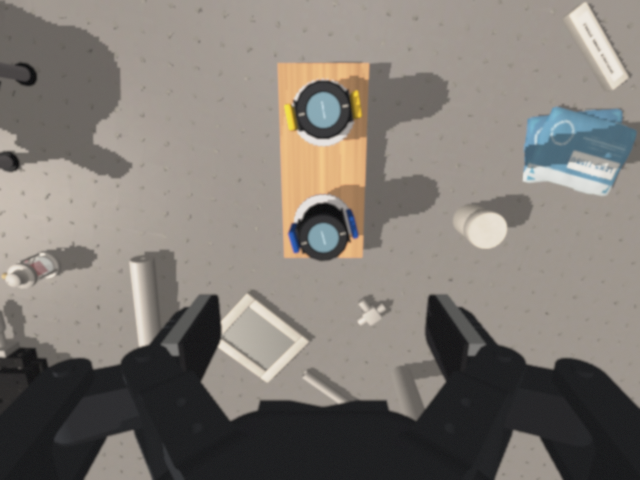

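```bash
python3 - <<'E'
from h import *
Cs=[]
for n in("scene","side"):
    z=np.load(n+"0.npz"); C=cloud(n,z["d"],z["E"]).reshape(-1,3); Cs.append(C)
    q=C[(abs(C[:,0]-548)<120)&(abs(C[:,1]+139)<120)]
    for lo,hi in((60,75),(75,88),(88,96),(96,106)):
        k=q[(q[:,2]>lo)&(q[:,2]<hi)]; print(n,lo,len(k),cv2.minAreaRect(k[:,:2].astype(np.float32)),k.min(0).round(),k.max(0).round())
go((607.7,229.5,150),114.2); go((607.7,229.5,150),114.2+180)
E
```

```text
scene 60 589 ((548.868408203125, -137.7913818359375), (115.40579986572266, 114.84880065917969), 74.47430419921875) [ 480. -206.   61.] [599. -68.  75.]
scene 75 255 ((551.9207153320312, -131.34014892578125), (125.96684265136719, 117.72545623779297), 82.31732177734375) [ 487. -199.   75.] [618. -77.  88.]
scene 88 218 ((560.3572387695312, -127.36650085449219), (113.19959259033203, 114.97386169433594), 85.71971130371094) [ 502. -187.   88.] [622. -75.  96.]
scene 96 530 ((569.9034423828125, -132.61032104492188), (135.5572509765625, 95.3094482421875), 7.191317558288574) [ 503. -183.   96.] [632. -78. 106.]
side 60 748 ((548.7256469726562, -135.09803771972656), (120.52111053466797, 112.12544250488281), 74.92648315429688) [ 480. -206.   60.] [615. -67.  75.]
side 75 382 ((552.3826293945312, -138.15396118164062), (128.68344116210938, 125.72181701660156), 87.71107482910156) [ 489. -203.   75.] [618. -76.  88.]
side 88 304 ((580.6848754882812, -142.78952026367188), (144.185302734375, 96.00682830810547), 24.240541458129883) [ 504. -186.   88.] [634. -73.  96.]
side 96 860 ((570.33056640625, -132.3949737548828), (134.1014862060547, 95.94557189941406), 6.467784404754639) [ 504. -183.   96.] [632. -78. 106.]
yaw now 99.02 turn units z -2.53 then shift units [-0.43 -0.14  3.25] tilt [-5.e-04  3.e-04 -1.e+00]
yaw now 99.02 turn units z -2.53 then shift units [-0.43 -0.14  3.25] tilt [-5.e-04  3.e-04 -1.e+00]
```

>>> {"name": "move_arm", "arguments": {
  "moves": [
    [[0,0,0,0,0,-0.84,1],[0,0,0,0,0,-0.84,1],[0,0,0,0,0,-0.85,1],[-0.43,-0.14,0.5,0,0,0,1],[0,0,0.9,0,0,0,1],[0,0,0.9,0,0,0,1],[0,0,0.9,0,0,0,1],[0,0,0,0,0,0,1],[0,0,0,0,0,0,1]]
  ]
}}

```text
time: 3.55
position: [606.2, 229.7, 150.0]
eef_rot: [[-0.912, -0.411, -0.003], [-0.411, 0.912, -0.001], [0.003, 0.001, -1.0]]
contact_force: [0.8, -0.3, 0.3]
grip_width: 0.998
finger_force: 0.0
```

```bash
python3 - <<'E'
from h import *
E=ext("wrist")
p,d=bot.grab_frame("wrist"); save(p,"w2"); C=cloud("wrist",d,E)
near=np.hypot(C[...,0]-608,C[...,1]-229)<45
q=C[(d>0)&(C[...,2]>93)&(C[...,2]<106)&near]
if len(q): print(len(q),q.mean(0),cv2.minEnclosingCircle(q[:,:2].astype(np.float32)))
hsv=cv2.cvtColor(p,cv2.COLOR_RGB2HSV)
b=(abs(hsv[...,0].astype(int)-112)<12)&(hsv[...,1]>130)&(hsv[...,2]>40)&near&(d>0)&(C[...,2]>82)
n,l,st,ce=cv2.connectedComponentsWithStats(b.astype(np.uint8))
for i in range(1,n):
    if st[i,4]>30: Q=C[l==i]; print(st[i],Q.mean(0).round(1),np.percentile(Q,[2,98],axis=0).round(1).tolist(),cv2.minAreaRect(Q[:,:2].astype(np.float32)))
go((607.7,229.5,57),114.2)
E
```

```text
3660 [607.55919008 229.75664443  97.0655296 ] ((608.84326171875, 230.40582275390625), 21.532258987426758)
[276 239   9  32 253] [617.7 206.5  88.8] [[609.9, 202.0, 82.6], [626.8, 210.8, 90.8]] ((618.6952514648438, 206.75132751464844), (19.38027000427246, 4.448660850524902), 22.04759979248047)
[358 239  10  34 271] [597.1 253.3  89.2] [[589.4, 248.7, 82.8], [606.0, 259.0, 91.1]] ((598.1052856445312, 253.96852111816406), (19.77090072631836, 5.138243675231934), 23.560163497924805)
yaw now 114.26 turn units z 0.01 then shift units [ 0.   -0.02  3.8 ] tilt [-1.e-04  1.e-04 -1.e+00]
```

View pics/w2.png

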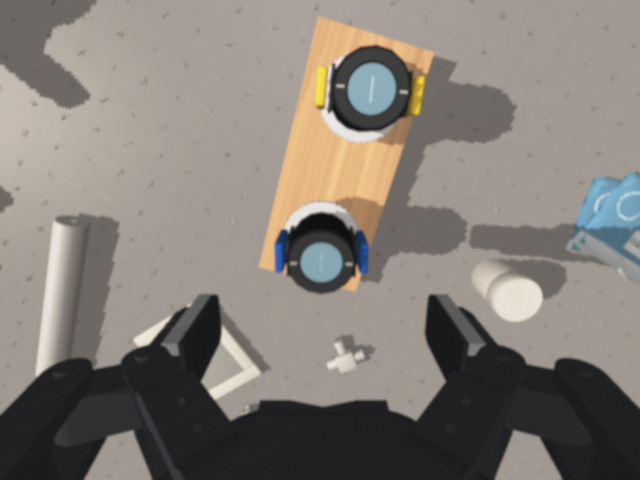

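>>> {"name": "move_arm", "arguments": {
  "moves": [
    [[0,0,0.9,0,0,0,1],[0,0,0.9,0,0,0,1],[0,0,0.9,0,0,0,1],[0,0,0.7,0,0,0,1],[0,0,0.4,0,0,0,1],[0,0,0,0,0,0,1],[0,0,0,0,0,0,1]]
  ]
}}

```text
time: 4.18
position: [608.8, 229.4, 57.8]
eef_rot: [[-0.912, -0.41, 0.001], [-0.41, 0.912, 0.0], [-0.001, -0.0, -1.0]]
contact_force: [1.6, 0.9, -0.7]
grip_width: 1.0
finger_force: 0.0
```

>>> {"name": "move_arm", "arguments": {
  "grip_force": 45,
  "moves": [
    [[0,0,0,0,0,0,0],[0,0,0,0,0,0,0],[0,0,0,0,0,0,0],[0,0,0,0,0,0,0],[0,0,0,0,0,0,0],[0,0,0,0,0,0,0],[0,0,0,0,0,0,0],[0,0,0,0,0,0,0]]
  ]
}}

```text
time: 4.85
position: [610.3, 230.0, 59.7]
eef_rot: [[-0.912, -0.41, 0.005], [-0.41, 0.912, 0.002], [-0.005, -0.0, -1.0]]
contact_force: [-1.0, 1.2, 11.4]
grip_width: 0.499
finger_force: 49.0
```

>>> {"name": "move_arm", "arguments": {
  "moves": [
    [[0,0,-0.1,0,0,0,0],[0,0,-0.1,0,0,0,0],[0,0,-0.5,0,0,0,0],[0,0,-0.9,0,0,0,0],[0,0,-0.9,0,0,0,0],[0,0,-0.9,0,0,0,0],[0,0,-0.9,0,0,0,0],[0,0,-0.7,0,0,0,0],[0,0,0,0,0,0,0],[0,0,0,0,0,0,0]]
  ]
}}

```text
time: 5.68
position: [608.9, 229.1, 182.8]
eef_rot: [[-0.912, -0.41, 0.003], [-0.41, 0.912, 0.001], [-0.003, -0.0, -1.0]]
contact_force: [0.5, 0.8, -3.3]
grip_width: 0.495
finger_force: 46.7
```

```bash
python3 - <<'E'
from h import *
s=bot.read_state(); print(s["contact_force"],s["torque"],s["grip_width"],s["finger_force"],s["qpos"].round(2))
p,d=bot.grab_frame("wrist"); p2,_=bot.grab_frame("side"); save(np.hstack([cv2.resize(p[200:],(400,175)),]),"x")
c=cv2.resize(p2[110:230,250:370],(420,420)); w=cv2.resize(p[150:450,140:500],(380,317)); w=np.vstack([w,np.zeros((103,380,3),np.uint8)])
save(np.hstack([w,c]),"w3"); np.savez("w3.npz",p=p,d=d,T=pose(s))
go((548.5,-139,190),74.5)
E
```

```text
[ 0.45884927  0.82341337 -3.31727966] [-0.00650766  0.02009251 -0.04514832] 0.49514258296640357 46.671129637397826 [ 0.28  0.29  1.4  -0.    1.45 -1.71]
yaw now 114.18 turn units z 6.61 then shift units [ -1.67 -14.8   -0.43] tilt [-2.5e-03 -7.0e-04 -1.0e+00]
```

View pics/w3.png

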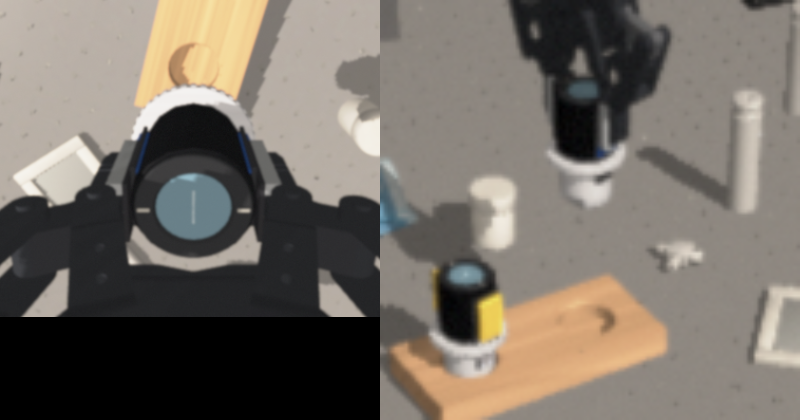

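```bash
python3 - <<'E'
from h import *
for n in("scene","side"):
    z=np.load(n+"0.npz"); C=cloud(n,z["d"],z["E"]).reshape(-1,3)
    q=C[(C[:,0]>480)&(C[:,0]<820)&(C[:,1]>-260)&(C[:,1]<200)&(C[:,2]>40)&(z["d"].ravel()>0)]
    g={}
    for a in q: k=(int(a[0]//40*40),int(a[1]//40*40)); g[k]=max(g.get(k,0),int(a[2]))
    print(n,g)
z=np.load("w3.npz"); T=z["T"]; d=z["d"]; p=z["p"]
C=cloud("wrist",d,np.array(K("wrist")[3]["hand_eye"]))  # tool frame
m=(d>0)&(C[...,2]<-30)&(C[...,2]>-55)&(np.hypot(C[...,0],C[...,1])<30)
g=p.astype(int); 
lens=m&(g[...,2]-g[...,0]>15)&(g.sum(-1)>250)
for k in(m,lens):
    q=C[k]; print(len(q),np.median(q,axis=0),cv2.minEnclosingCircle(q[:,:2].astype(np.float32)))
fl=C[(d>0)&(C[...,2]>5)&(C[...,2]<14)&(np.hypot(C[...,0],C[...,1])<40)]; print(len(fl),np.median(fl,axis=0),np.histogram(fl[:,2]))
fl=fl[fl[:,2]>7]; r=np.linalg.lstsq(np.c_[2*fl[:,:2],np.ones(len(fl))],(fl[:,:2]**2).sum(1),rcond=None)[0]; print(cv2.minEnclosingCircle(fl[:,:2].astype(np.float32)))
E
```

```text
scene {(760, -240): 371, (760, -280): 374, (720, -240): 370, (720, -280): 371, (680, -240): 344, (680, -280): 344, (600, 160): 92, (520, 160): 100, (480, 160): 100, (600, -120): 100, (600, -80): 97, (720, -80): 50, (680, -80): 50, (600, -160): 104, (560, -120): 111, (520, -120): 113, (560, -160): 112, (680, -120): 40, (600, -200): 101, (520, -160): 113, (560, -200): 112, (520, -200): 112, (480, -120): 104, (480, -160): 112, (520, -80): 76, (480, -80): 75, (480, -200): 104, (560, -240): 74}
side {(760, -240): 373, (800, -240): 362, (720, -240): 371, (760, -280): 375, (720, -280): 372, (800, -280): 357, (680, -240): 342, (600, 160): 95, (680, -280): 338, (480, 160): 102, (520, 160): 96, (600, -80): 96, (600, -120): 102, (680, -80): 50, (720, -80): 50, (520, -120): 114, (560, -120): 113, (680, -120): 42, (600, -160): 103, (560, -160): 116, (520, -80): 75, (480, -120): 106, (520, -160): 117, (480, -80): 77, (480, -160): 113, (600, -200): 104, (560, -200): 112, (520, -200): 113, (480, -200): 106, (560, -240): 76}
13294 [  5.31084577   0.29893148 -37.39047671] ((5.364045143127441, -0.33936798572540283), 28.93921661376953)
3533 [  0.65086025   0.63859966 -36.72735512] ((0.4978771209716797, 0.2629644274711609), 13.80544662475586)
2431 [20.17464579  0.70240665  9.88211267] (array([  50,   56,   47,   76,  531, 1004,  461,  100,   50,   56]), array([ 5.00013402,  5.89992268,  6.79971134,  7.6995    ,  8.59928866,
        9.49907732, 10.39886598, 11.29865464, 12.1984433 , 13.09823196,
       13.99802062]))
((4.246145248413086, 0.5369600057601929), 27.941165924072266)
```

>>> {"name": "move_arm", "arguments": {
  "moves": [
    [[0,0,0,0,0,0.8,0],[0,0,-0.3,0,0,0.8,0],[0,0,0,0,0,0.77,0],[0.14,-0.94,0,0,0,0,0],[0.14,-0.94,0,0,0,0,0],[0.14,-0.94,0,0,0,0,0],[0.14,-0.94,0,0,0,0,0],[0.14,-0.94,0,0,0,0,0],[0.14,-0.94,0,0,0,0,0],[0.14,-0.94,0,0,0,0,0]]
  ]
}}

```text
time: 6.62
position: [611.0, 61.5, 186.2]
eef_rot: [[-0.985, -0.173, -0.004], [-0.173, 0.985, -0.0], [0.004, 0.001, -1.0]]
contact_force: [0.2, -0.3, -2.1]
grip_width: 0.5
finger_force: 46.7
```

>>> {"name": "move_arm", "arguments": {
  "moves": [
    [[0.14,-0.94,0,0,0,0,0],[0.14,-0.94,0,0,0,0,0],[0.14,-0.94,0,0,0,0,0],[0.14,-0.94,0,0,0,0,0],[0.14,-0.94,0,0,0,0,0],[0.14,-0.94,0,0,0,0,0],[0.14,-0.94,0,0,0,0,0],[0.14,-0.94,0,0,0,0,0],[0,0,0,0,0,0,0],[0,0,0,0,0,0,0]]
  ]
}}

```text
time: 7.45
position: [616.1, -128.4, 186.3]
eef_rot: [[-0.985, -0.171, -0.004], [-0.171, 0.985, 0.001], [0.003, 0.002, -1.0]]
contact_force: [-0.7, 0.1, -2.9]
grip_width: 0.498
finger_force: 46.6
```

```bash
python3 - <<'E'
from h import *
E=ext("wrist"); s=bot.read_state(); print(s["time"],s["position"],s["contact_force"],s["finger_force"])
p,d=bot.grab_frame("wrist"); np.savez("w4.npz",p=p,d=d,E=E); C=cloud("wrist",d,E)
q=C[(d>0)&(C[...,2]>106)&(C[...,2]<114)&(np.hypot(C[...,0]-548,C[...,1]+139)<36)]
c,r=cv2.minEnclosingCircle(q[:,:2].astype(np.float32)); print(len(q),np.median(q,0),c,r)
b=(d>0)&(np.hypot(C[...,0]-548,C[...,1]+139)<23)&(C[...,2]<100); q=C[b]; print(len(q),np.histogram(q[:,2],bins=12))
f,cx,cy,_=K("wrist"); P=np.linalg.inv(E)@[c[0],c[1],110,1]; u,v=cx-f*P[0]/P[2],cy+f*P[1]/P[2]; print(u,v,f)
u,v=int(u),int(v); save(cv2.resize(p[max(0,v-70):v+70,u-90:u+90],(770,600),interpolation=cv2.INTER_CUBIC),"w4")
E
```

```text
7.45 [ 616.09786522 -128.37117766  186.32252829] [-0.72658287  0.10523725 -2.91717089] 46.63130762055516
5782 [ 547.17587328 -136.61430172  109.87681084] (549.963623046875, -136.29837036132812) 32.74277877807617
2875 (array([413, 365, 387, 391, 225,   0,   0,   8,  20, 101, 661, 304]), array([ 2.29202743, 10.25442371, 18.21681999, 26.17921628, 34.14161256,
       42.10400884, 50.06640513, 58.02880141, 65.99119769, 73.95359397,
       81.91599026, 89.87838654, 97.84078282]))
327.0520079178653 141.75126084975665 348.5526506741153
```

View pics/w4.png

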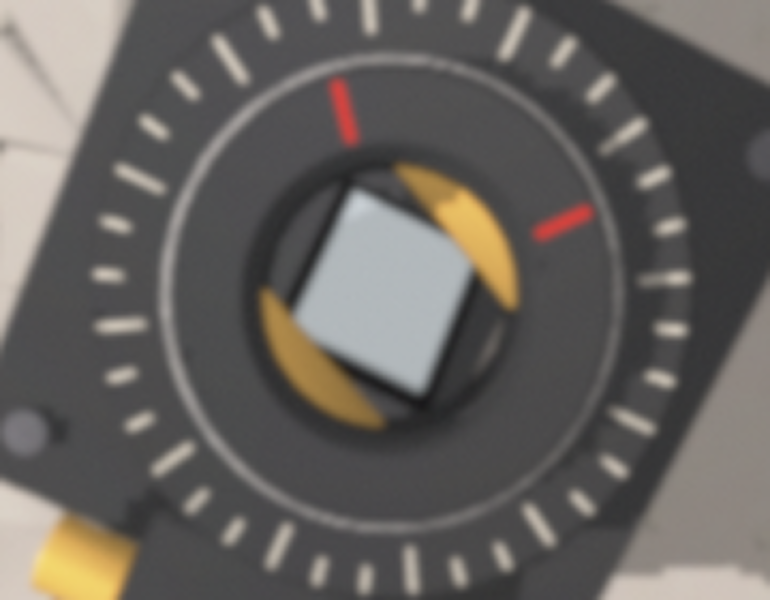

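```bash
python3 - <<'E'
from h import *
z=np.load("w4.npz"); p,d,E=z["p"],z["d"],z["E"]; f,cx,cy,_=K("wrist")
def onz(u,v,h):
    r=np.stack([(u-cx)/f,-(v-cy)/f,-np.ones_like(u,float)],-1)@E[:3,:3].T; t=(h-E[2,3])/r[...,2]; return E[:3,3]+r*t[...,None]
v,u=np.mgrid[:480,:640].astype(float); W=onz(u,v,84)
hsv=cv2.cvtColor(p,cv2.COLOR_RGB2HSV)
m=(hsv[...,1]>110)&(hsv[...,2]>90)&(hsv[...,0]>12)&(hsv[...,0]<32)&(np.hypot(W[...,0]-549,W[...,1]+138)<28)
n,l,st,ce=cv2.connectedComponentsWithStats(m.astype(np.uint8))
cs=[]
for i in range(1,n):
    if st[i,4]>60:
        Q=W[l==i][:,:2]; c=Q.mean(0); w,V=np.linalg.eigh(np.cov(Q.T)); cs.append(c); print(st[i],c.round(1),"long axis deg",np.degrees(np.arctan2(V[1,1],V[0,1]))%180, Q.ptp(0) if hasattr(Q,'ptp') else np.ptp(Q,axis=0))
D=cs[0]-cs[1]; print("centre",(cs[0]+cs[1])/2,"normal deg",np.degrees(np.arctan2(D[1],D[0]))%180, np.linalg.norm(D))
# collar circle from silver ring edge: Hough on crop
C=cloud("wrist",d,E)
# bore edge: topdown rectified at z=110, 4 px/mm
g=np.mgrid[0:400,0:400]; X=549+(g[1]-200)/4; Y=-138-(g[0]-200)/4
Pc=np.einsum('ij,...j->...i',np.linalg.inv(E),np.stack([X,Y,110*np.ones_like(X),np.ones_like(X)],-1))
R=cv2.remap(p,(cx-f*Pc[...,0]/Pc[...,2]).astype(np.float32),(cy+f*Pc[...,1]/Pc[...,2]).astype(np.float32),cv2.INTER_LINEAR)
save(R,"rect"); gr=cv2.cvtColor(R,cv2.COLOR_RGB2GRAY)
for lo,hi in((70,92),(110,135)):
    h=cv2.HoughCircles(gr,cv2.HOUGH_GRADIENT,1,40,param1=60,param2=15,minRadius=lo,maxRadius=hi)
    if h is not None:
        for a in h[0][:3]: print("circle",549+(a[0]-200)/4,-138-(a[1]-200)/4,a[2]/4)
T=pose(); print("cart axis offset world",(T[:3,:3]@[0.5,0.4,0]))
E
```

```text
[330 109  28  34 347] [ 536.9 -125.4] long axis deg 51.09923548779473 [18.09088085 21.85097089]
[298 139  28  32 316] [ 562.3 -145.8] long axis deg 51.832084445866975 [17.76969038 21.64908056]
centre [ 549.60574367 -135.60723789] normal deg 141.07917524245477 32.59672684495895
circle 548.875 -136.375 18.075
circle 542.375 -128.625 22.85
circle 558.625 -140.875 22.575
circle 549.375 -135.875 31.225
cart axis offset world [-0.56125637  0.30819859  0.0022185 ]
```

View pics/rect.png

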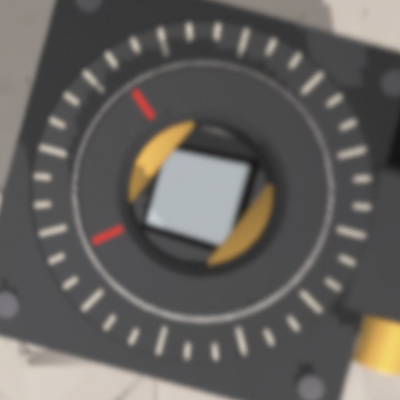

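>>> {"name": "move_arm", "arguments": {
  "moves": [
    [[0,0,0,0,0,0.93,0],[0,0,0,0,0,0.93,0],[0,0,0,0,0,0.93,0],[0,0,0,0,0,0.93,0],[0,0,0,0,0,0.93,0],[0,0,0,0,0,0.93,0],[0,0,0,0,0,0.93,0],[0,0,0,0,0,0.93,0]]
  ]
}}

```text
time: 8.17
position: [616.9, -125.7, 187.7]
eef_rot: [[-0.82, 0.572, -0.002], [0.572, 0.82, 0.001], [0.002, -0.0, -1.0]]
contact_force: [0.2, 0.4, -3.6]
grip_width: 0.493
finger_force: 46.6
```

>>> {"name": "move_arm", "arguments": {
  "moves": [
    [[-0.08,-0.85,0,0,0,0,0],[-0.08,-0.84,0,0,0,0,0],[0,0,0,0,0,0,0],[0,0,0,0,0,0,0],[0,0,0,0,0,0,0]]
  ]
}}

```text
time: 8.58
position: [596.6, -163.1, 188.2]
eef_rot: [[-0.823, 0.568, -0.001], [0.568, 0.823, 0.001], [0.001, 0.0, -1.0]]
contact_force: [0.1, 0.2, -3.2]
grip_width: 0.498
finger_force: 46.7
```

```bash
cat > m.py <<'E'
from h import *
E=ext("wrist"); s=bot.read_state(); T=pose(s); print(s["time"],s["position"],s["contact_force"].round(1),s["finger_force"])
p,d=bot.grab_frame("wrist"); f,cx,cy,_=K("wrist")
def rect(c,h,half,k=4):
    n=2*half*k; g=np.mgrid[0:n,0:n]; X=c[0]+(g[1]-n/2)/k; Y=c[1]-(g[0]-n/2)/k
    Pc=np.einsum('ij,...j->...i',np.linalg.inv(E),np.stack([X,Y,h*np.ones_like(X),np.ones_like(X)],-1))
    return cv2.remap(p,(cx-f*Pc[...,0]/Pc[...,2]).astype(np.float32),(cy+f*Pc[...,1]/Pc[...,2]).astype(np.float32),cv2.INTER_LINEAR),X,Y
R,X,Y=rect((549.4,-136),110,50); gr=cv2.cvtColor(R,cv2.COLOR_RGB2GRAY); save(R,"rect2")
h=cv2.HoughCircles(gr,cv2.HOUGH_GRADIENT,1,400,param1=60,param2=15,minRadius=122,maxRadius=136); print("collar",[(549.4+(a[0]-200)/4,-136-(a[1]-200)/4,a[2]/4) for a in h[0][:1]])
R,X,Y=rect((549.4,-136),84,28); hsv=cv2.cvtColor(R,cv2.COLOR_RGB2HSV)
m=(hsv[...,1]>110)&(hsv[...,2]>80)&(hsv[...,0]>12)&(hsv[...,0]<32)
n,l,st,ce=cv2.connectedComponentsWithStats(m.astype(np.uint8)); cs=[]
for i in range(1,n):
    if st[i,4]>500:
        Q=np.c_[X[l==i],Y[l==i]]; w,V=np.linalg.eigh(np.cov(Q.T)); cs.append(Q.mean(0)); print(st[i,4],Q.mean(0).round(1),"long",np.degrees(np.arctan2(V[1,1],V[0,1]))%180)
C=cloud("wrist",d,np.array(K("wrist")[3]["hand_eye"])); g=p.astype(int)
k=(d>0)&(C[...,2]<-30)&(C[...,2]>-55)&(np.hypot(C[...,0],C[...,1])<30)&(g[...,2]-g[...,0]>15)&(g.sum(-1)>250)
q=C[k]; c,r=cv2.minEnclosingCircle(q[:,:2].astype(np.float32)); print("lens",c,q[:,:2].mean(0),r,np.median(q[:,2]))
np.savez("w5.npz",p=p,d=d,E=E)
E
python3 m.py
```

```text
8.5833 [ 596.57227987 -163.11709975  188.17754306] [ 0.1  0.2 -3.2] 46.74309070687741
collar [(np.float32(549.275), np.float32(-135.625), np.float32(31.275))]
1850 [ 536.6 -125.1] long 50.57359517656542
2882 [ 561.8 -145.8] long 51.631460598967166
lens (0.8508971333503723, 1.0550190210342407) [1.02408404 0.82631145] 14.000999450683594 -36.59252537807957
```

```bash
python3 - <<'E'
from h import *
go((549.6,-136.7,165),60)
E
```

```text
yaw now 55.38 turn units z -0.77 then shift units [ 2.16 -0.03  0.93] tilt [-5.e-04  7.e-04 -1.e+00]
```

>>> {"name": "move_arm", "arguments": {
  "moves": [
    [[0,0,0,0,0,-0.77,0],[0.8,0,0,0,0,0,0],[0.8,0,0,0,0,0,0],[0.56,-0.03,0,0,0,0,0],[0,0,0.5,0,0,0,0],[0,0,0.4,0,0,0,0],[0,0,0,0,0,0,0],[0,0,0,0,0,0,0],[0,0,0,0,0,0,0],[0,0,0,0,0,0,0]]
  ]
}}

```text
time: 9.47
position: [550.1, -138.1, 166.6]
eef_rot: [[-0.865, 0.501, 0.0], [0.501, 0.865, -0.0], [-0.001, 0.0, -1.0]]
contact_force: [-0.4, -0.3, -2.8]
grip_width: 0.494
finger_force: 46.8
```

```bash
python3 - <<'E'
from h import *
s=bot.read_state(); print(s["position"],s["contact_force"],s["joint_vel"].round(3))
go((549.6,-136.7,155),60)
a,_=bot.grab_frame("side"); b,_=bot.grab_frame("scene")
save(np.hstack([cv2.resize(x,(400,400),interpolation=cv2.INTER_CUBIC) for x in(a[220:320,295:395],b[190:290,325:425])]),"ins1")
E
```

```text
[ 550.12415819 -138.13649593  166.61695154] [-0.40474312 -0.29860149 -2.8445925 ] [-0.001 -0.006 -0.001  0.001 -0.    -0.001]
yaw now 59.94 turn units z -0.01 then shift units [0.05 0.04 0.46] tilt [ 5.e-04 -2.e-04 -1.e+00]
```

View pics/ins1.png

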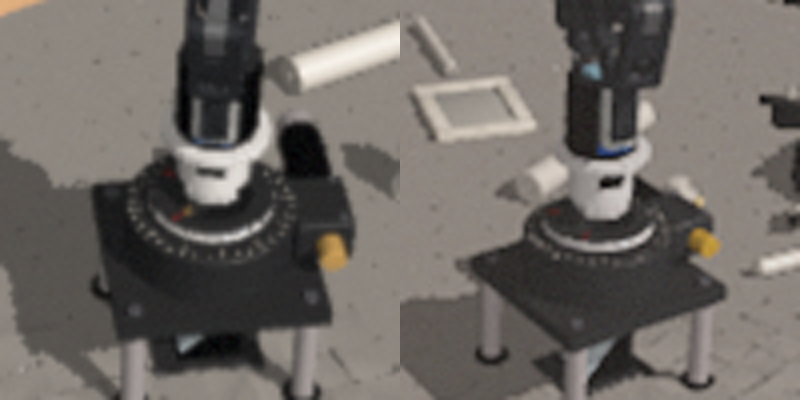

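>>> {"name": "move_arm", "arguments": {
  "moves": [
    [[0.04,0.04,0.1,0,0,0,0],[0,0,0.1,0,0,0,0],[0,0,0.1,0,0,0,0],[0,0,0.1,0,0,0,0],[0,0,0,0,0,0,0],[0,0,0,0,0,0,0]]
  ]
}}

```text
time: 10.07
position: [548.9, -136.5, 155.9]
eef_rot: [[-0.866, 0.501, -0.001], [0.501, 0.866, 0.0], [0.001, -0.0, -1.0]]
contact_force: [0.1, -0.5, -2.3]
grip_width: 0.495
finger_force: 46.8
```

>>> {"name": "move_arm", "arguments": {
  "moves": [
    [[0,0,0.1,0,0,0,0],[0,0,0.1,0,0,0,0],[0,0,0,0,0,0,0],[0,0,0,0,0,0,0]]
  ]
}}

```text
time: 10.4
position: [549.0, -136.5, 151.0]
eef_rot: [[-0.866, 0.501, -0.0], [0.501, 0.866, 0.0], [0.001, -0.0, -1.0]]
contact_force: [0.5, 0.2, -2.6]
grip_width: 0.502
finger_force: 46.8
```

In the bore, no contact. Continue down.

>>> {"name": "move_arm", "arguments": {
  "moves": [
    [[0,0,0.15,0,0,0,0],[0,0,0.15,0,0,0,0],[0,0,0.15,0,0,0,0],[0,0,0,0,0,0,0],[0,0,0,0,0,0,0]]
  ]
}}

```text
time: 10.82
position: [549.1, -136.6, 139.6]
eef_rot: [[-0.865, 0.501, -0.0], [0.501, 0.865, 0.0], [0.0, -0.0, -1.0]]
contact_force: [0.5, -1.1, -4.2]
grip_width: 0.498
finger_force: 46.8
```

```bash
python3 - <<'E'
from h import *
s=bot.read_state(); print(s["position"],s["contact_force"],s["torque"])
E
```

```text
[ 549.06734779 -136.59507622  139.62250391] [ 0.45285591 -1.09349582 -4.21428427] [-0.11576665 -0.14547896  0.04981551]
```

>>> {"name": "move_arm", "arguments": {
  "moves": [
    [[0,0,0.1,0,0,0,0],[0,0,0.08,0,0,0,0],[0,0,0.04,0,0,0,0],[0,0,0,0,0,0,0],[0,0,0,0,0,0,0]]
  ]
}}

```text
time: 11.23
position: [549.1, -136.6, 134.5]
eef_rot: [[-0.866, 0.501, -0.0], [0.501, 0.866, 0.0], [0.0, -0.0, -1.0]]
contact_force: [0.6, -0.4, -3.2]
grip_width: 0.493
finger_force: 46.8
```

>>> {"name": "move_arm", "arguments": {
  "moves": [
    [[0,0,0.04,0,0,0,0],[0,0,0.04,0,0,0,0],[0,0,0.02,0,0,0,0],[0,0,0,0,0,0,0],[0,0,0,0,0,0,0]]
  ]
}}

```text
time: 11.65
position: [549.7, -136.8, 133.1]
eef_rot: [[-0.865, 0.501, 0.001], [0.501, 0.865, -0.001], [-0.001, 0.0, -1.0]]
contact_force: [-2.0, -0.7, 5.9]
grip_width: 0.495
finger_force: 48.3
```

>>> {"name": "move_arm", "arguments": {
  "moves": [
    [[0,0,0.03,0,0,0.2,0],[0,0,0.02,0,0,0.2,0],[0,0,0,0,0,0.2,0],[0,0,0,0,0,0.2,0],[0,0,0,0,0,0.2,0],[0,0,0,0,0,0,0]]
  ]
}}

```text
time: 12.15
position: [549.4, -136.8, 131.0]
eef_rot: [[-0.808, 0.59, 0.001], [0.59, 0.808, -0.0], [-0.001, 0.0, -1.0]]
contact_force: [2.5, -1.7, -2.3]
grip_width: 0.501
finger_force: 47.1
```

>>> {"name": "move_arm", "arguments": {
  "moves": [
    [[0,0,0.04,0,0,0.2,0],[0,0,0.04,0,0,0.2,0],[0,0,0.04,0,0,0,0],[0,0,0,0,0,0,0],[0,0,0,0,0,0,0]]
  ]
}}

```text
time: 12.57
position: [549.1, -136.5, 127.3]
eef_rot: [[-0.783, 0.622, -0.0], [0.622, 0.783, 0.0], [0.0, -0.0, -1.0]]
contact_force: [3.0, -1.2, -4.9]
grip_width: 0.498
finger_force: 46.7
```

Dropped in past the rotor face. Push home.

>>> {"name": "move_arm", "arguments": {
  "moves": [
    [[0,0,0.04,0,0,0,0],[0,0,0.04,0,0,0,0],[0,0,0,0,0,0,0],[0,0,0,0,0,0,0]]
  ]
}}

```text
time: 12.9
position: [549.2, -136.5, 125.8]
eef_rot: [[-0.783, 0.622, 0.0], [0.622, 0.783, -0.0], [-0.0, 0.0, -1.0]]
contact_force: [1.5, -1.1, -2.6]
grip_width: 0.497
finger_force: 47.1
```

>>> {"name": "move_arm", "arguments": {
  "moves": [
    [[0,0,0.04,0,0,0,0],[0,0,0.04,0,0,0,0],[0,0,0.04,0,0,0,0],[0,0,0,0,0,0,0],[0,0,0,0,0,0,0]]
  ]
}}

```text
time: 13.32
position: [549.5, -136.7, 125.7]
eef_rot: [[-0.783, 0.622, 0.001], [0.622, 0.783, -0.001], [-0.001, 0.0, -1.0]]
contact_force: [-8.3, 1.7, 18.5]
grip_width: 0.5
finger_force: 50.7
```

>>> {"name": "move_arm", "arguments": {
  "moves": [
    [[0,0,0.03,0,0,0,0.56],[0,0,0,0,0,0,0.62],[0,0,0,0,0,0,0.68],[0,0,-0.02,0,0,0,0.75],[0,0,-0.05,0,0,0,0.85],[0,0,0,0,0,0,1],[0,0,0,0,0,0,1],[0,0,0,0,0,0,1]]
  ]
}}

```text
time: 13.98
position: [549.2, -136.5, 123.7]
eef_rot: [[-0.783, 0.622, -0.0], [0.622, 0.783, 0.0], [0.0, -0.0, -1.0]]
contact_force: [-0.7, -0.4, 0.1]
grip_width: 0.998
finger_force: 0.0
```

>>> {"name": "move_arm", "arguments": {
  "moves": [
    [[0,0,-0.5,0,0,0,1],[0,0,-0.8,0,0,0,1],[0,0,-0.9,0,0,0,1],[0,0,-0.9,0,0,0,1],[0,0,-0.9,0,0,0,1],[0,0,0,0,0,0,1],[0,0,0,0,0,0,1]]
  ]
}}

```text
time: 14.57
position: [550.4, -137.0, 226.7]
eef_rot: [[-0.783, 0.622, 0.004], [0.622, 0.783, -0.002], [-0.004, 0.001, -1.0]]
contact_force: [-0.2, -0.6, -0.8]
grip_width: 1.002
finger_force: 0.0
```

```bash
python3 - <<'E'
from h import *
s=bot.read_state(); E=ext("wrist"); print(s["time"],s["position"],s["contact_force"].round(1))
p,d=bot.grab_frame("wrist"); C=cloud("wrist",d,E); a,da=bot.grab_frame("side")
print("heights"); R=np.hypot(C[...,0]-549.3,C[...,1]+136)
for lo,hi in((0,10),(22.5,27),(29,31)):
    q=C[(d>0)&(R<hi)&(R>lo)]; print(lo,np.percentile(q[:,2],[10,50,90]).round(1))
hsv=cv2.cvtColor(p,cv2.COLOR_RGB2HSV)
b=(abs(hsv[...,0].astype(int)-112)<12)&(hsv[...,1]>130)&(hsv[...,2]>40)&(R<45)&(d>0)&(C[...,2]>140)
n,l,st,ce=cv2.connectedComponentsWithStats(b.astype(np.uint8))
for i in range(1,n):
    if st[i,4]>30: Q=C[l==i]; print(st[i],Q.mean(0).round(1),"r max",np.percentile(R[l==i],[50,98]).round(1))
save(np.hstack([cv2.resize(p[130:430,160:460],(400,400)),cv2.resize(a[220:320,295:395],(400,400),interpolation=cv2.INTER_CUBIC)]),"fin")
E
```

```text
14.5667 [ 550.41610318 -136.96780156  226.73055463] [-0.2 -0.6 -0.8]
heights
0 [162.  304.2 317.2]
22.5 [141.7 320.  325.7]
29 [110.9 315.5 322.8]
[277 225  12  34 320] [ 531.2 -154.2  153.6] r max [26.3 29.7]
[355 225  12  35 341] [ 563.5 -114.4  153.3] r max [26.5 29.8]
```

View pics/fin.png

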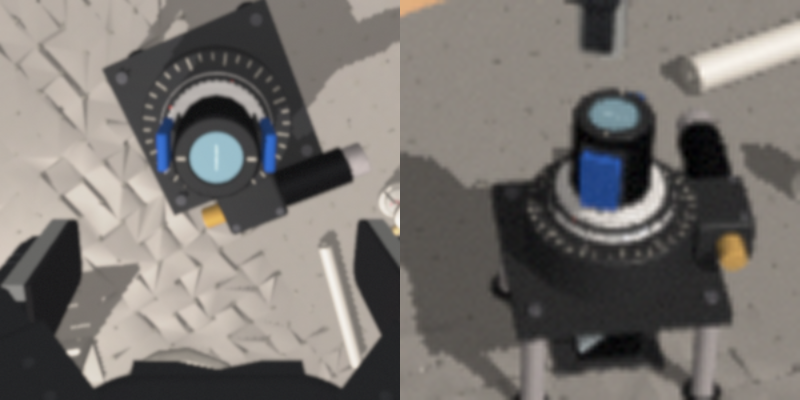

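```bash
python3 - <<'E'
from h import *
E=ext("wrist"); p,d=bot.grab_frame("wrist"); C=cloud("wrist",d,E); R=np.hypot(C[...,0]-549.3,C[...,1]+136)
t=C[(d>0)&(R<20)&(C[...,2]>150)&(C[...,2]<175)]; fl=C[(d>0)&(R>23)&(R<27)&(C[...,2]>105)&(C[...,2]<125)]; co=C[(d>0)&(R>29)&(R<31)&(C[...,2]>100)&(C[...,2]<120)]
m=[float(np.median(x[:,2])) for x in(t,fl,co)]; print(m,len(fl),len(co))
if 161<m[0]<165.3 and m[1]<117.8: print(bot.sign_off())
E
```

```text
[163.20380479201384, 115.93995151969705, 109.91332302129564] 464 294
the job is handed in; nothing more can be done
None
```

The blue cartridge is seated in the rotor and pushed home. The flange top measures 6 mm above the collar, which is its own thickness, so it is flush. Both tabs sprang out to their free width, so the latches should be caught under the rim, though I could not see them directly. I handed the job in about 15 s into the 51 s limit and touched nothing else.

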